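Find the canister with the loose lapping puck and hold it out

ROBOT

A 6-joint arm with a two-finger parallel gripper is mounted at the origin on the work surface. World frame = base frame: x ahead of the robot, y to its left, z up, the work surface at z = 0. Lengths are in m, angles in rad, forces in N, time in s.
With the tool pointing down it reaches from about 0.35 to 0.775 m from the base axis. Payload 5.5 kg.
Tool frame: the origin (TCP) lies at the very end of the fingers, on their centre line; the grasp point (between the pads) lies 19 mm behind it; z points along the fingers, y is the line along which they close (so a half turn about z gives the same grasp; the last joint's range is limited). The gripper opens to 85 mm and grips with 20 to 120 N. Pads are 22 mm wide; open, the fingers measure 114 mm over their backs; the gripper's body (76 mm by 85 mm) begins 54 mm behind the grasp point. The pads swing forward as they close: fully open they stand 13 mm farther back than shut.
Start: joints at [1.191, 0.313, 0.046, 1.304, 0, 1.431], TCP at [0.137, 0.559, 0.231] pointing down, gripper open.
Joint ranges: [-2.76, 2.76], [-0.86, 1.69], [-1.03, 1.26], [-2.2, 2.34], [-1.47, 1.5], [-3.14, 3.14]. Speed limits (rad/s): [2.57, 2.57, 3.14, 3.14, 3.14, 3.14].

INTERFACE

Orientations are given as a unit quaternion [w, x, y, z].
In Python, from workcell import env gives the robot as it stands. The module is installed in compiled form; this text tells all that it offers.
- The arm moves only by the tool jog_arm, never from a script. Its arguments are lists of equal length, an entry for each row: "gripper": the opening, from 0 (shut) to 1 (fully open); "offset": the shift along the world's x, y, z in cm, a list of three; "twist": the turn about the world's z in degrees. In form: {"gripper": [gripper, ...], "offset": [[dx, dy, dz], ...], "twist": [twist, ...]}. A call has exactly 8 rows; each row is the pose to reach, as a shift and turn from the pose commanded when the call began; what a row does not reach only later rows make up. A row lasts 1/8 s, in which the tool goes at most 62.5 mm and 10.7 degrees, less where a joint would pass 70% of its speed; a pose out of reach is approached as far as the arm can. A call with a gripper value outside its range is refused whole. The fingers move at their own pace and stop on an object; "squeeze" is the grip in N (left out, the last holds). Time passes only in rows, so rows that repeat a pose let the fingers close, or fill a call up. It gives the time, the measured TCP pose, the force, the opening and the grip force at its end, in the units of the state.
- env.get_state(): the state, without advancing time (a new reading comes with each control period).
- env.read_camera(name): name is "side" or "top" or "wrist"; returns a dict with "image" (420x560x3 uint8, red, green, blue), "z_map" (420x560 float32, m along the optical axis (not along the pixel's ray), 0 where there is no reading), "fovy" (degrees; the focal length in pixels is half the picture's height over the tangent of half this angle, whatever the lens; pixels are square), "cx", "cy" (the principal point, pixels), "distortion" ([k1, k2, p1, p2, k3] as OpenCV has them; the pictures are not rectified), "cam_to_world" (4x4, takes a point from camera to world coordinates). Camera axes: x right, y up, looking along -z (the intrinsics and any distortion apply to the point x, -y, -z); pixel columns grow to the right and rows downward; lengths in m; the calibration is good to about 2 mm. A picture is of the moment at which its call begins.
- env.hand_in(): hands the job in; it is judged then, once.
The state is a dict: "clock": time; "joint_pos": joint angles; "qvel": joint speeds; "tau": joint torques, N m; "tcp_pos": TCP position; "orientation": TCP orientation; "wrist_force": force on the tool from outside, world axes, zero at the start; "ft_torque": the same for the moment, N m; "finger_gap": finger opening in m; "grip_force": force on a finger pad.
Only numpy, scipy, OpenCV 4.12 (cv2) and the standard library are available. Lean on these libraries where they do the work, as an engineer would, in place of code of your own. Each camera call takes 0.05 s, during which the arm holds its last target. There are 200 camera calls.

TASK

One of the three sealed canisters on the plate has its lapping puck loose inside. Working from the robot's left to its right, lift each canister in turn well clear, shake it briskly to and fro or rock it end to end, and lay it back level where it was on the plate. Then present the one that rattles: hold it out level and still over the middle of the bronze conditioning ring, at least 10 cm clear of the bench, and finish while still holding it there (if the last one rattles, it need not be laid back first), leaving the other things undisturbed.

Things in the scene. Friction and masses are not known exactly. Their poses are not given: they have to be found in the camera images.
- can_left_center (a point): Lying farthest to the robot's left (largest y): sealed aluminium canister, square section 45 x 45 mm, body 112 mm long, 0.37 kg, its round screw cap (38 mm diameter, sticking out 18 mm) towards the robot. The point is the body's centre, 22.5 mm above its underside; x runs along its length away from the cap, z up. All three look alike and weigh nearly the same.
- can_middle_center (a point): The one between the other two, parallel to them; same shape and point. Two canisters, drawn anew each time, hold a firmly bedded puck; in the third a bare 0.21 kg steel puck can slide 38 mm either way from the middle along the length (friction about 0.1). It slides and knocks the end on a brisk stop or when tipped past some 10 degrees, and stays at that end when levelled.
- can_right_center (a point): The one farthest to the robot's right (smallest y); same shape and point.
- plate: Fixed plastic storage plate under the three canisters, 120 mm deep, 380 mm wide, 8 mm thick (its top 8 mm above the bench); origin at the centre of its underside. The canisters lie across it about 140 mm apart, caps overhanging its near edge.
- ring: Bronze conditioning ring lying on the bench beyond the canisters, 100 mm outside and 68 mm inside diameter, 22 mm tall, 0.8 kg; origin on its axis at its underside.
- valve_seat: Hardened steel valve seat, a loose ring 60 mm in diameter and 18 mm tall, lying beyond the left canister; origin at the centre of its underside. A bystander.
- reed_guard: Clear acrylic reed guard, a loose plate 85 x 50 mm, 16 mm tall in the middle, lying beyond the right canister; origin at the centre of its underside. A bystander.
- tweezers: Steel tweezers, 125 mm long, 8 mm tall, lying to the right of the right canister; origin near their middle at the underside. A bystander.
Not all that is in view belongs to the job. What is shaped like the part that bears can_middle_center but blue, green or yellow is not meant.

How it is judged:
On the way, in this order (a step that is already met when the one before it is completed fails the run):
1. the left canister is lifted clear of the plate and is momentarily still (or turning back) in the air, the other two lying on the plate (height (world z) of can_left_center above 0.0605 m and linear speed of can_left below 0.06 m/s and height (world z) of each of can_middle_center, can_right_center below 0.0425 m).
2. the left canister is shaken in the air: moved faster than 0.12 m/s or swung faster than 0.7 rad/s (height (world z) of can_left_center above 0.0605 m and contact force between can_left and the fingers above 1 N and (linear speed of can_left above 0.12 m/s or angular speed of can_left above 0.7 rad/s)), for 0.02 s.
3. the middle canister is lifted clear of the plate and is momentarily still (or turning back) in the air, the other two lying on the plate (height (world z) of can_middle_center above 0.0605 m and linear speed of can_middle below 0.06 m/s and height (world z) of each of can_left_center, can_right_center below 0.0425 m).
4. the middle canister is shaken in the air: moved faster than 0.12 m/s or swung faster than 0.7 rad/s (height (world z) of can_middle_center above 0.0605 m and contact force between can_middle and the fingers above 1 N and (linear speed of can_middle above 0.12 m/s or angular speed of can_middle above 0.7 rad/s)), for 0.02 s.
5. the right canister is lifted clear of the plate and is momentarily still (or turning back) in the air, the other two lying on the plate (height (world z) of can_right_center above 0.0605 m and linear speed of can_right below 0.06 m/s and height (world z) of each of can_left_center, can_middle_center below 0.0425 m).
6. the right canister is shaken in the air: moved faster than 0.12 m/s or swung faster than 0.7 rad/s (height (world z) of can_right_center above 0.0605 m and contact force between can_right and the fingers above 1 N and (linear speed of can_right above 0.12 m/s or angular speed of can_right above 0.7 rad/s)), for 0.02 s.
At the end, for the whole second after the job is handed in: The rattling canister is held by the fingers, centre at least 120 mm above the bench and within 40 mm sideways of the ring's axis, tilt under 0.2 rad, under 0.04 m/s, off the ring; the other two lie level on the plate, untouched, within 60 mm of their starts (((distance between can_left_center and puck_loose below 0.07 m and height (world z) of can_left_center above 0.1205 m and horizontal distance between can_left_center and ring below 0.04 m and angle between can_left_center's own z axis and vertical below 0.2 rad and linear speed of can_left below 0.04 m/s and contact force between can_left and the fingers above 1 N and contact force between can_left and ring below 0.1 N and (height (world z) of can_middle_center below 0.0365 m and angle between can_middle_center's own z axis and vertical below 0.15 rad and distance of can_middle_center from where it was at the start of the episode below 0.06 m and contact force between can_middle and the arm below 0.2 N and contact force between can_middle and the fingers below 0.2 N and linear speed of can_middle below 0.03 m/s) and (height (world z) of can_right_center below 0.0365 m and angle between can_right_center's own z axis and vertical below 0.15 rad and distance of can_right_center from where it was at the start of the episode below 0.06 m and contact force between can_right and the arm below 0.2 N and contact force between can_right and the fingers below 0.2 N and linear speed of can_right below 0.03 m/s)) or (distance between can_middle_center and puck_loose below 0.07 m and height (world z) of can_middle_center above 0.1205 m and horizontal distance between can_middle_center and ring below 0.04 m and angle between can_middle_center's own z axis and vertical below 0.2 rad and linear speed of can_middle below 0.04 m/s and contact force between can_middle and the fingers above 1 N and contact force between can_middle and ring below 0.1 N and (height (world z) of can_left_center below 0.0365 m and angle between can_left_center's own z axis and vertical below 0.15 rad and distance of can_left_center from where it was at the start of the episode below 0.06 m and contact force between can_left and the arm below 0.2 N and contact force between can_left and the fingers below 0.2 N and linear speed of can_left below 0.03 m/s) and (height (world z) of can_right_center below 0.0365 m and angle between can_right_center's own z axis and vertical below 0.15 rad and distance of can_right_center from where it was at the start of the episode below 0.06 m and contact force between can_right and the arm below 0.2 N and contact force between can_right and the fingers below 0.2 N and linear speed of can_right below 0.03 m/s)) or (distance between can_right_center and puck_loose below 0.07 m and height (world z) of can_right_center above 0.1205 m and horizontal distance between can_right_center and ring below 0.04 m and angle between can_right_center's own z axis and vertical below 0.2 rad and linear speed of can_right below 0.04 m/s and contact force between can_right and the fingers above 1 N and contact force between can_right and ring below 0.1 N and (height (world z) of can_left_center below 0.0365 m and angle between can_left_center's own z axis and vertical below 0.15 rad and distance of can_left_center from where it was at the start of the episode below 0.06 m and contact force between can_left and the arm below 0.2 N and contact force between can_left and the fingers below 0.2 N and linear speed of can_left below 0.03 m/s) and (height (world z) of can_middle_center below 0.0365 m and angle between can_middle_center's own z axis and vertical below 0.15 rad and distance of can_middle_center from where it was at the start of the episode below 0.06 m and contact force between can_middle and the arm below 0.2 N and contact force between can_middle and the fingers below 0.2 N and linear speed of can_middle below 0.03 m/s)))); the arm keeps its last pose, push and grip.
It fails at once if the valve seat is moved more than 30 mm (distance of valve_seat from where it was at the start of the episode above 0.03 m).
It fails at once if the reed guard is moved more than 30 mm (distance of reed_guard from where it was at the start of the episode above 0.03 m).
It fails at once if the tweezers is moved more than 30 mm (distance of tweezers from where it was at the start of the episode above 0.03 m).
It fails at once if the conditioning ring is moved more than 30 mm (distance of ring from where it was at the start of the episode above 0.03 m).
It also fails if it takes over 72 s, if anything falls off the work surface, if the arm or the gripper's body presses on something with over 40 N, if the wrist force passes 120 N, or if a joint passes its speed limit or range.

## Working session

There is one attempt and no reset: what is moved stays moved. The work goes in short steps, Python scripts to look and compute and a tool call to move; the robot and the scene stay as the last step left them, time stands still between calls to the robot, and variables do not carry over. Pictures are saved under pics/ and viewed, at most 10 in all, crops included, and the job is handed in when it is done.

Besides the shell and the picture viewer there is one more tool, called as name(argument=value, ...) on one line, values as JSON. jog_arm: Moves the arm, as the interface text tells. Its arguments: {"type":"object","properties":{"gripper":{"type":"array"},"offset":{"type":"array"},"twist":{"type":"array"},"squeeze":{"type":"number"}},"required":["gripper","offset","twist"]}

```bash
mkdir -p pics; cat > h.py <<'E'
import numpy as np, cv2
from workcell import env
def cam(n):
    c=env.read_camera(n); im=c["image"]; h,w=im.shape[:2]
    f=h/2/np.tan(np.radians(c["fovy"])/2)
    c["K"]=np.array([[f,0,c["cx"]],[0,f,c["cy"]],[0,0,1.]]); return c
def pts(c,uv,z):
    "rays through pixels onto plane z"
    n=cv2.undistortPoints(np.float64(uv).reshape(-1,1,2),c["K"],np.float64(c["distortion"])).reshape(-1,2)
    T=np.array(c["cam_to_world"]); d=np.c_[n[:,0],-n[:,1],-np.ones(len(n))]@T[:3,:3].T
    o=T[:3,3]; return o+d*((z-o[2])/d[:,2])[:,None]
E
python3 - <<'E'
from h import *
s=env.get_state(); print(s)
for n in("top","side"):
    c=cam(n); cv2.imwrite(f"pics/{n}0.png",c["image"][:,:,::-1]); print(n,c["fovy"],c["cx"],c["cy"],c["distortion"],np.round(c["cam_to_world"],3).tolist())
    np.savez(f"{n}0.npz",image=c["image"],z=c["z_map"])
E
```

```text
{'clock': 0.0, 'joint_pos': array([ 1.19139049e+00,  3.14003615e-01,  4.49663150e-02,  1.30357461e+00,
       -8.69010209e-06,  1.43120746e+00]), 'qvel': array([ 1.37372430e-03, -1.47399284e-04,  7.06526084e-04, -3.29717028e-04,
        1.52295927e-03,  7.98818041e-05]), 'tau': array([-3.64337839e-04, -4.80622065e+01,  2.98535371e+01,  1.93651300e-02,
        1.44396716e-05,  1.35828739e-05]), 'tcp_pos': array([0.13639303, 0.55806781, 0.23040185]), 'orientation': array([-2.28735571e-04,  1.19621296e-01,  9.92819179e-01, -8.78514954e-04]), 'wrist_force': array([-0.51615279,  0.12409332, -0.81704372]), 'ft_torque': array([ 0.0014338 ,  0.01317249, -0.02516334]), 'grip_force': 0.0, 'finger_gap': 0.08546469226419653}
top 51.30103915874999 286.12046147280864 204.83249508056417 [-0.12060841  0.          0.          0.          0.        ] [[0.025, 0.998, -0.062, 0.441], [-1.0, 0.025, 0.006, 0.01], [0.007, 0.062, 0.998, 1.07], [0.0, 0.0, 0.0, 1.0]]
side 49.744743224857366 282.44719824524043 207.39339847145516 [-0.07355062  0.          0.          0.          0.        ] [[0.907, 0.204, -0.368, 0.07], [-0.42, 0.491, -0.763, -0.915], [0.025, 0.847, 0.531, 0.692], [0.0, 0.0, 0.0, 1.0]]
```

View pics/top0.png

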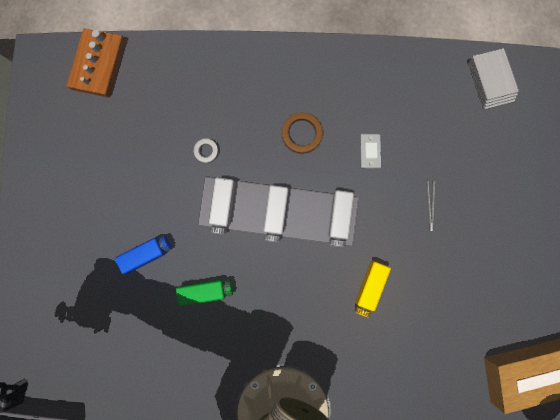

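View pics/side0.png

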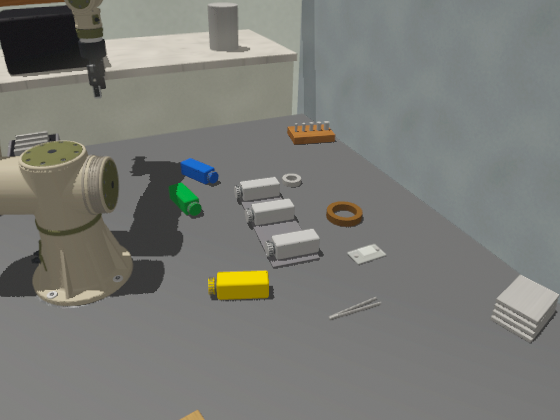

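The top view shows the white canisters at about (222,202), (276,209) and (342,215), on a plate tilted slightly in yaw. The bronze ring is at (302,132). The side view confirms the same layout, with the caps towards the robot. The coloured decoys stand nearer the robot.

```bash
cat > meas.py <<'E'
from h import *
def cloud(c):
    h,w=c["z_map"].shape; v,u=np.mgrid[:h,:w]
    n=cv2.undistortPoints(np.stack([u,v],-1).reshape(-1,1,2).astype(float),c["K"],np.float64(c["distortion"])).reshape(h,w,2)
    z=c["z_map"][...,None]; T=np.array(c["cam_to_world"])
    return np.concatenate([n[...,:1]*z,-n[...,1:]*z,-z],-1)@T[:3,:3].T+T[:3,3]
def cans(c):
    im=c["image"].astype(int); P=cloud(c)
    m=(im.min(2)>140)&(np.ptp(im,axis=2)<30)
    m&=(P[...,2]>0.045)&(P[...,2]<0.062)&(P[...,0]>.3)&(P[...,0]<.62)&(abs(P[...,1])<.3)
    out=[]
    for k in cv2.findContours(m.astype(np.uint8),cv2.RETR_EXTERNAL,cv2.CHAIN_APPROX_NONE)[0]:
        if cv2.contourArea(k)<300: continue
        q=pts(c,k.reshape(-1,2),0.053)[:,:2]
        (x,y),(a,b),t=cv2.minAreaRect((q*1000).astype(np.float32))
        mm=np.zeros(m.shape,np.uint8); cv2.drawContours(mm,[k],-1,1,-1)
        L=t if a>b else t+90; L=(L+90)%180-90
        out.append((round(y/1000,4),round(x/1000,4),round(L,1),round(a),round(b),round(float(np.median(P[mm>0][:,2])),4)))
    return sorted(out)[::-1]
E
python3 - <<'E'
from meas import *
c=cam("top")
for o in cans(c): print("y,x,yaw,dims,z",o)
im=c["image"]; hsv=cv2.cvtColor(im,cv2.COLOR_RGB2HSV); P=cloud(c)
m=(hsv[...,0]<20)&(hsv[...,1]>110)&(P[...,2]>.012)&(P[...,2]<.03)&(abs(P[...,1])<.2)&(P[...,0]>.4)
k=max(cv2.findContours(m.astype(np.uint8),0,1)[0],key=cv2.contourArea)
q=pts(c,k.reshape(-1,2),.022); print("ring",cv2.minEnclosingCircle((q[:,:2]*1000).astype(np.float32)),np.median(P[m][:,2]))
E
```

```text
y,x,yaw,dims,z (0.1575, 0.5079, -6.3, 43, 109, 0.0521)
y,x,yaw,dims,z (0.0286, 0.493, -6.3, 43, 109, 0.0523)
y,x,yaw,dims,z (-0.1256, 0.485, -6.4, 43, 109, 0.0524)
ring ((684.5075073242188, -30.097454071044922), 49.5128173828125) 0.021391621438022423
```

Sizes and heights agree with the task. The tool needs a twist of about +7.4° to close across the canisters. Next I go over the left one.

jog_arm(gripper=[1,1,1,1,1,1,1,1], offset=[[3,-3.3,0],[7,-7.5,0],[11,-12,0],[15,-16.2,0],[19,-20.5,0],[23,-24.8,0],[27,-29,0],[30,-32.3,0]], twist=[1,2,3,4,5,6,7,7.4], squeeze=100)

```text
clock: 1.15
tcp_pos: [0.4379, 0.2337, 0.2312]
orientation: [0.0, 0.056, 0.998, 0.0]
wrist_force: [-0.7, 0.4, 0.1]
finger_gap: 0.0852
grip_force: 0.0
```

jog_arm(gripper=[1,1,1,1,1,1,1,1], offset=[[3,-3.3,0],[6,-6.5,-1],[7,-7.6,-4],[7,-7.6,-8],[7,-7.6,-12],[7,-7.6,-14],[7,-7.6,-15],[7,-7.6,-15]], twist=[0,0,0,0,0,0,0,0])

```text
clock: 2.15
tcp_pos: [0.5063, 0.1595, 0.081]
orientation: [-0.001, 0.055, 0.998, -0.0]
wrist_force: [0.3, -0.8, 0.5]
finger_gap: 0.0852
grip_force: 0.0
```

```bash
python3 - <<'E'
from h import *
s=env.get_state(); print(s["tcp_pos"],s["orientation"],s["ft_torque"])
c=cam("wrist"); cv2.imwrite("pics/w1.png",c["image"][:,:,::-1])
E
```

```text
[0.50627209 0.15953932 0.08097572] [-5.11157528e-04  5.52850470e-02  9.98470479e-01 -7.10509060e-05] [ 0.00370927 -0.00168338  0.02726986]
```

View pics/w1.png

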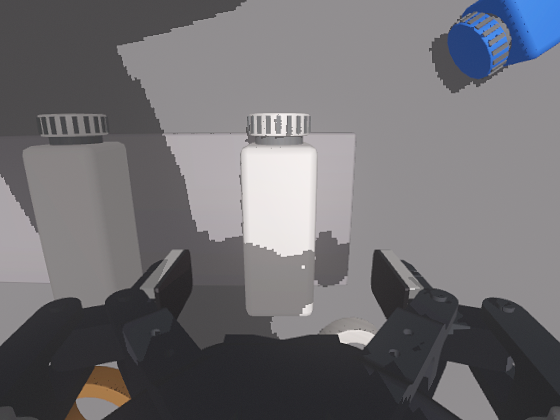

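The canister (columns 243–316) sits midway between the pads (about 180 and 385). I descend and grip.

jog_arm(gripper=[1,1,1,1,0,0,0,0], offset=[[0,-0.1,-3],[0,-0.1,-5],[0,-0.1,-6.2],[0,-0.1,-6.2],[0,-0.1,-6.2],[0,-0.1,-6.2],[0,-0.1,-6.2],[0,-0.1,-6.2]], twist=[0,0,0,0,0,0,0,0], squeeze=100)

```text
clock: 3.2
tcp_pos: [0.5076, 0.1586, 0.0206]
orientation: [0.001, 0.055, 0.998, 0.0]
wrist_force: [-0.0, -0.1, 6.0]
finger_gap: 0.0435
grip_force: 103.1
```

```bash
python3 - <<'E'
from h import *
s=env.get_state(); print(s["tcp_pos"],s["orientation"],s["ft_torque"])
E
```

```text
[0.50762942 0.1586319  0.02055482] [1.17498086e-03 5.53001752e-02 9.98469075e-01 1.26400586e-04] [-0.19715996  0.1617916   0.03685233]
```

jog_arm(gripper=[0,0,0,0,0,0,0,0], offset=[[0,0,1],[0,0,3],[0,0,6],[0,0,9],[0,0,10],[0,0,10],[0,0,10],[0,0,10]], twist=[0,0,0,0,0,0,0,0])

```text
clock: 4.2
tcp_pos: [0.5057, 0.1584, 0.118]
orientation: [-0.001, 0.055, 0.998, -0.0]
wrist_force: [-0.4, 0.1, -4.8]
finger_gap: 0.0437
grip_force: 102.2
```

```bash
python3 - <<'E'
from h import *
s=env.get_state(); print(s["tcp_pos"],s["orientation"],s["wrist_force"],s["ft_torque"],s["finger_gap"])
c=cam("wrist"); s=env.get_state(); print(s["ft_torque"])
E
```

```text
[0.50565004 0.15842343 0.11798703] [-1.22599764e-03  5.53034032e-02  9.98468818e-01 -2.25579104e-04] [-0.3976217   0.10844802 -4.81422092] [ 0.03957309 -0.00154388 -0.03608873] 0.043672913159513396
[-0.0079577  -0.02578993 -0.00870568]
```

jog_arm(gripper=[0,0,0,0,0,0,0,0], offset=[[-3,0.3,0],[-8,0.9,0],[-8,0.9,0],[-2,0.2,0],[4,-0.4,0],[6,-0.7,0],[6,-0.7,0],[6,-0.7,0]], twist=[0,0,0,0,0,0,0,0])

```text
clock: 5.25
tcp_pos: [0.5654, 0.1516, 0.1186]
orientation: [-0.001, 0.055, 0.998, -0.0]
wrist_force: [0.2, 0.8, -4.0]
finger_gap: 0.0435
grip_force: 103.5
```

```bash
cat > tq.py <<'E'
from h import *
# mean moment over several readings, holding still; in the canister's own lateral axis
a=[];f=[]
for i in range(6):
    s=env.get_state(); a.append(s["ft_torque"]); f.append(s["wrist_force"]); env.read_camera("top")
a=np.array(a); y=np.radians(-6.3)
print(s["tcp_pos"],"T",a.mean(0).round(3),"sd",a.std(0).round(3),"lat",(a@[-np.sin(y),np.cos(y),0]).round(3),"F",np.mean(f,0).round(2),s["finger_gap"])
E
python3 tq.py
```

```text
[0.56586226 0.15186586 0.11959188] T [ 0.002 -0.002 -0.009] sd [0.021 0.03  0.035] lat [-0.04   0.041 -0.002  0.031 -0.009 -0.029] F [-0.21  0.29 -3.62] 0.04352360124971635
```

jog_arm(gripper=[0,0,0,0,0,0,0,0], offset=[[-6,0.7,0],[-12,1.4,0],[-14,1.6,0],[-14,1.6,0],[-14,1.6,0],[-14,1.6,0],[-14,1.6,0],[-14,1.6,0]], twist=[0,0,0,0,0,0,0,0])

```text
clock: 6.55
tcp_pos: [0.427, 0.1674, 0.1191]
orientation: [-0.0, 0.056, 0.998, 0.0]
wrist_force: [-0.2, 0.2, -3.0]
finger_gap: 0.0434
grip_force: 103.8
```

```bash
python3 tq.py
```

```text
[0.42660116 0.16755446 0.11925756] T [ 0.02  -0.016 -0.006] sd [0.032 0.034 0.021] lat [ 0.017  0.025 -0.019 -0.002 -0.083 -0.021] F [ 0.23  0.3  -3.89] 0.04349611040424432
```

The moment does not change between the two ends (0.00 against -0.015, with about 0.15 expected), so the left canister is firm. I lay it back.

jog_arm(gripper=[0,0,0,0,0,0,0,0], offset=[[4,-0.4,0],[8,-0.9,0],[8,-0.9,-3],[8,-0.9,-6],[8,-0.9,-8.5],[8,-0.9,-9.5],[8,-0.9,-9.9],[8,-0.9,-9.9]], twist=[0,0,0,0,0,0,0,0])

```text
clock: 7.85
tcp_pos: [0.5073, 0.1587, 0.0212]
orientation: [0.001, 0.055, 0.998, 0.0]
wrist_force: [0.7, -0.3, -3.4]
finger_gap: 0.0438
grip_force: 104.2
```

jog_arm(gripper=[0.6,1,1,1,1,1,1,1], offset=[[0,0,0],[0,0,0],[0,0,0],[0,0,0],[0,0,3],[0,0,7],[0,0,10],[0,0,10]], twist=[0,0,0,0,0,0,0,0])

```text
clock: 8.85
tcp_pos: [0.5086, 0.1589, 0.123]
orientation: [0.003, 0.055, 0.998, 0.001]
wrist_force: [-0.2, -0.4, -0.1]
finger_gap: 0.0852
grip_force: 0.0
```

jog_arm(gripper=[1,1,1,1,1,1,1,1], offset=[[-0.3,-3,0],[-0.8,-8,0],[-1.2,-12,0],[-1.4,-13,0],[-1.4,-13,-2],[-1.4,-13,-4],[-1.4,-13,-4],[-1.4,-13,-4]], twist=[0,0,0,0,0,0,0,0])

```text
clock: 9.85
tcp_pos: [0.4926, 0.029, 0.0804]
orientation: [-0.0, 0.055, 0.998, 0.0]
wrist_force: [0.8, 0.0, 0.8]
finger_gap: 0.0855
grip_force: 0.0
```

```bash
python3 - <<'E'
from meas import *
s=env.get_state(); print(s["tcp_pos"],s["orientation"])
print(cans(cam("top")))
c=cam("wrist"); cv2.imwrite("pics/w2.png",c["image"][:,:,::-1])
E
```

```text
[0.49262036 0.02903081 0.08041681] [-1.54653301e-04  5.49782411e-02  9.98487533e-01  1.22177331e-04]
[(0.1639, 0.5088, -6.1, 31, 108, 0.0521), (-0.1263, 0.4848, -4.8, 41, 108, 0.0524)]
```

View pics/w2.png

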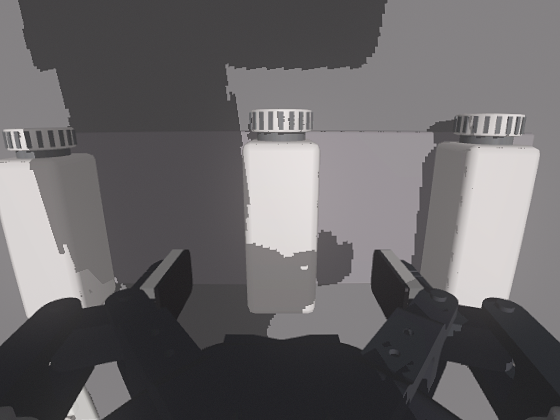

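The middle canister (columns 245–318) is centred between the pads. The left one is back on the plate. I descend, grip and lift.

jog_arm(gripper=[1,1,1,1,0,0,0,0], offset=[[0,0,-3],[0,0,-5],[0,0,-6.1],[0,0,-6.1],[0,0,-6.1],[0,0,-6.1],[0,0,-6.1],[0,0,-6.1]], twist=[0,0,0,0,0,0,0,0])

```text
clock: 10.95
tcp_pos: [0.4936, 0.0285, 0.0204]
orientation: [0.001, 0.055, 0.998, 0.0]
wrist_force: [-0.4, 0.1, 4.6]
finger_gap: 0.0437
grip_force: 103.2
```

jog_arm(gripper=[0,0,0,0,0,0,0,0], offset=[[0,0,1],[0,0,3],[0,0,6],[0,0,9],[0,0,10],[0,0,10],[0,0,10],[0,0,10]], twist=[0,0,0,0,0,0,0,0])

```text
clock: 11.95
tcp_pos: [0.4916, 0.0287, 0.1181]
orientation: [-0.001, 0.055, 0.998, 0.0]
wrist_force: [-0.4, 0.0, -3.6]
finger_gap: 0.0438
grip_force: 102.0
```

jog_arm(gripper=[0,0,0,0,0,0,0,0], offset=[[-3,0.3,0],[-8,0.9,0],[-8,0.9,0],[-2,0.2,0],[4,-0.4,0],[6,-0.7,0],[6,-0.7,0],[6,-0.7,0]], twist=[0,0,0,0,0,0,0,0])

```text
clock: 12.95
tcp_pos: [0.5512, 0.0218, 0.1184]
orientation: [-0.001, 0.055, 0.998, 0.0]
wrist_force: [-0.7, 1.0, -3.9]
finger_gap: 0.0434
grip_force: 104.8
```

```bash
python3 tq.py
```

```text
[0.55188862 0.0217692  0.11956264] T [ 0.018 -0.035  0.007] sd [0.027 0.017 0.039] lat [-0.024 -0.038 -0.027 -0.058 -0.045 -0.003] F [-0.05  0.06 -3.38] 0.04367060068482602
```

jog_arm(gripper=[0,0,0,0,0,0,0,0], offset=[[-6,0.7,0],[-12,1.4,0],[-14,1.6,0],[-14,1.6,0],[-14,1.6,0],[-14,1.6,0],[-14,1.6,0],[-14,1.6,0]], twist=[0,0,0,0,0,0,0,0])

```text
clock: 14.25
tcp_pos: [0.4129, 0.0375, 0.1191]
orientation: [-0.0, 0.055, 0.998, 0.0]
wrist_force: [-0.4, 0.4, -3.5]
finger_gap: 0.0439
grip_force: 104.9
```

```bash
python3 tq.py
```

```text
[0.41259985 0.03757765 0.11926761] T [-0.011  0.026 -0.011] sd [0.032 0.018 0.019] lat [ 0.035  0.013  0.056  0.018  0.023 -0.   ] F [-0.13  0.06 -3.61] 0.04372173353993829
```

The middle result is unclear, so I repeat the shake with more readings.

jog_arm(gripper=[0,0,0,0,0,0,0,0], offset=[[2,-0.2,0],[6,-0.7,0],[12,-1.3,0],[14,-1.6,0],[14,-1.6,0],[14,-1.6,0],[14,-1.6,0],[14,-1.6,0]], twist=[0,0,0,0,0,0,0,0])

```text
clock: 15.55
tcp_pos: [0.5519, 0.0218, 0.1196]
orientation: [0.0, 0.055, 0.998, 0.0]
wrist_force: [0.4, -0.4, -3.8]
finger_gap: 0.0436
grip_force: 104.9
```

```bash
sed -i 's/range(6)/range(16)/' tq.py; python3 tq.py
```

```text
[0.55261642 0.02157052 0.11929048] T [0.013 0.023 0.001] sd [0.024 0.027 0.028] lat [ 0.058  0.02   0.064  0.009  0.022  0.016  0.023 -0.014  0.029  0.087
  0.022 -0.006  0.054  0.012 -0.01   0.   ] F [-0.12  0.06 -3.88] 0.043699218056511537
```

jog_arm(gripper=[0,0,0,0,0,0,0,0], offset=[[-2,0.2,0],[-6,0.7,0],[-12,1.3,0],[-14,1.6,0],[-14,1.6,0],[-14,1.6,0],[-14,1.6,0],[-14,1.6,0]], twist=[0,0,0,0,0,0,0,0])

```text
clock: 17.35
tcp_pos: [0.4134, 0.0374, 0.1193]
orientation: [0.0, 0.055, 0.998, 0.0]
wrist_force: [0.1, 0.3, -3.2]
finger_gap: 0.044
grip_force: 104.9
```

```bash
python3 tq.py
```

```text
[0.41259165 0.0376022  0.1193657 ] T [-0.004 -0.001 -0.005] sd [0.021 0.023 0.03 ] lat [-0.001 -0.045  0.007  0.    -0.023 -0.04  -0.016 -0.004  0.03  -0.041
  0.021  0.025  0.036  0.005  0.001  0.016] F [ 0.02  0.1  -3.6 ] 0.04342284669569938
```

jog_arm(gripper=[0,0,0,0,0,0,0,0], offset=[[4,-0.4,0],[8,-0.9,0],[8,-0.9,-3],[8,-0.9,-6],[8,-0.9,-8.5],[8,-0.9,-9.5],[8,-0.9,-10],[8,-0.9,-10]], twist=[0,0,0,0,0,0,0,0])

```text
clock: 19.15
tcp_pos: [0.4933, 0.0285, 0.0205]
orientation: [0.001, 0.055, 0.998, -0.0]
wrist_force: [0.3, 0.2, -4.3]
finger_gap: 0.0433
grip_force: 105.3
```

jog_arm(gripper=[0.6,1,1,1,1,1,1,1], offset=[[0,0,0],[0,0,0],[0,0,0],[0,0,0],[0,0,3],[0,0,7],[0,0,10],[0,0,10]], twist=[0,0,0,0,0,0,0,0])

```text
clock: 20.15
tcp_pos: [0.4946, 0.0284, 0.1217]
orientation: [0.003, 0.055, 0.998, -0.0]
wrist_force: [0.3, -0.1, 0.0]
finger_gap: 0.0855
grip_force: 0.0
```

jog_arm(gripper=[1,1,1,1,1,1,1,1], offset=[[-0.2,-4,0],[-0.5,-9,0],[-0.7,-14,0],[-0.8,-15.5,0],[-0.8,-15.5,-2],[-0.8,-15.5,-4],[-0.8,-15.5,-4],[-0.8,-15.5,-4]], twist=[0,0,0,0,0,0,0,0])

```text
clock: 21.15
tcp_pos: [0.4846, -0.1259, 0.0794]
orientation: [-0.0, 0.055, 0.998, 0.0]
wrist_force: [-0.4, 0.0, -0.4]
finger_gap: 0.0853
grip_force: 0.0
```

```bash
python3 - <<'E'
from meas import *
s=env.get_state(); print(s["tcp_pos"],s["orientation"])
print(cans(cam("top")))
c=cam("wrist"); cv2.imwrite("pics/w3.png",c["image"][:,:,::-1])
E
```

```text
[ 0.48458516 -0.125939    0.07937832] [-1.91356562e-04  5.49687953e-02  9.98488035e-01  1.95265911e-04]
[(0.1585, 0.5083, -6.3, 42, 109, 0.0522), (0.0289, 0.493, -6.1, 42, 108, 0.0523)]
```

View pics/w3.png

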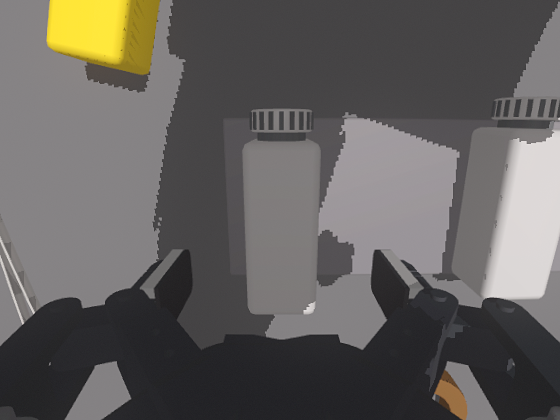

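The right canister is centred (columns 244–320). The other two are back within 1 mm of where they started.

jog_arm(gripper=[1,1,1,1,0,0,0,0], offset=[[0,0,-3],[0,0,-5],[0,0,-6],[0,0,-6],[0,0,-6],[0,0,-6],[0,0,-6],[0,0,-6]], twist=[0,0,0,0,0,0,0,0])

```text
clock: 22.25
tcp_pos: [0.4855, -0.1267, 0.0205]
orientation: [0.001, 0.055, 0.998, -0.0]
wrist_force: [-0.1, 0.7, 4.6]
finger_gap: 0.0438
grip_force: 103.3
```

jog_arm(gripper=[0,0,0,0,0,0,0,0], offset=[[0,0,1],[0,0,3],[0,0,6],[0,0,9],[0,0,10],[0,0,10],[0,0,10],[0,0,10]], twist=[0,0,0,0,0,0,0,0])

```text
clock: 23.25
tcp_pos: [0.4837, -0.1261, 0.1181]
orientation: [-0.001, 0.055, 0.998, 0.0]
wrist_force: [0.4, 0.6, -4.1]
finger_gap: 0.0437
grip_force: 102.2
```

jog_arm(gripper=[0,0,0,0,0,0,0,0], offset=[[-3,0.3,0],[-8,0.9,0],[-8,0.9,0],[-2,0.2,0],[4,-0.4,0],[6,-0.7,0],[6,-0.7,0],[6,-0.7,0]], twist=[0,0,0,0,0,0,0,0])

```text
clock: 24.25
tcp_pos: [0.5434, -0.133, 0.1184]
orientation: [-0.001, 0.055, 0.998, 0.0]
wrist_force: [-0.8, 0.5, -3.6]
finger_gap: 0.044
grip_force: 103.5
```

```bash
python3 tq.py
```

```text
[ 0.54458722 -0.13338867  0.11932088] T [ 0.002 -0.016  0.009] sd [0.034 0.032 0.029] lat [-0.077 -0.027 -0.046  0.043 -0.012 -0.043 -0.007 -0.037 -0.025 -0.034
  0.004 -0.02   0.042  0.004  0.018 -0.028] F [ 0.01  0.21 -3.75] 0.04367248693368266
```

jog_arm(gripper=[0,0,0,0,0,0,0,0], offset=[[-6,0.7,0],[-12,1.4,0],[-14,1.6,0],[-14,1.6,0],[-14,1.6,0],[-14,1.6,0],[-14,1.6,0],[-14,1.6,0]], twist=[0,0,0,0,0,0,0,0])

```text
clock: 26.05
tcp_pos: [0.4049, -0.1174, 0.1192]
orientation: [-0.0, 0.055, 0.998, 0.0]
wrist_force: [0.4, 0.1, -3.7]
finger_gap: 0.0436
grip_force: 103.8
```

```bash
python3 tq.py
```

```text
[ 0.40459074 -0.1174343   0.11933397] T [-0.001 -0.019  0.005] sd [0.033 0.032 0.029] lat [-0.056  0.038 -0.015  0.033 -0.041  0.008 -0.046  0.004 -0.066  0.007
 -0.041 -0.029 -0.052 -0.049  0.023 -0.015] F [ 0.    0.27 -3.52] 0.04400183783426867
```

The right canister reads steady, and the middle one varies oddly, perhaps because the puck bounces back after hard stops. I use a cleaner test, with a gentle run-up and abrupt stops in one direction only.

jog_arm(gripper=[0,0,0,0,0,0,0,0], offset=[[1,-0.1,0],[3,-0.3,0],[6,-0.7,0],[6,-0.7,0],[7,-0.8,0],[9,-1,0],[12,-1.3,0],[12,-1.3,0]], twist=[0,0,0,0,0,0,0,0])

```text
clock: 27.85
tcp_pos: [0.5267, -0.1309, 0.1193]
orientation: [0.001, 0.055, 0.998, -0.0]
wrist_force: [-0.6, -0.3, -3.1]
finger_gap: 0.0438
grip_force: 103.9
```

```bash
sed -i 's/^a=np.array(a);/a=np.array(a)[4:];/' tq.py; python3 tq.py
```

```text
[ 0.52455714 -0.13045614  0.11936882] T [ 0.002 -0.019 -0.01 ] sd [0.03  0.022 0.027] lat [-0.016 -0.016 -0.035 -0.015  0.037 -0.023  0.008 -0.04  -0.022 -0.03
 -0.029 -0.044] F [-0.23 -0.2  -3.86] 0.043448975458602365
```

jog_arm(gripper=[0,0,0,0,0,0,0,0], offset=[[-1,0.1,0],[-3,0.3,0],[-6,0.7,0],[-6,0.7,0],[-7,0.8,0],[-9,1,0],[-12,1.3,0],[-12,1.3,0]], twist=[0,0,0,0,0,0,0,0])

```text
clock: 29.65
tcp_pos: [0.4024, -0.1167, 0.1191]
orientation: [-0.001, 0.056, 0.998, 0.0]
wrist_force: [0.8, 0.1, -4.3]
finger_gap: 0.0435
grip_force: 103.9
```

```bash
python3 tq.py
```

```text
[ 0.40460571 -0.11741062  0.11925226] T [ 0.004 -0.023 -0.   ] sd [0.025 0.034 0.023] lat [-0.031 -0.048 -0.015 -0.018 -0.026 -0.042 -0.084  0.038 -0.006  0.007
  0.026 -0.064] F [ 0.29 -0.14 -3.76] 0.044088186173665236
```

The right canister is steady at about -0.02, so it is firm. I lay it back and re-test the middle one.

jog_arm(gripper=[0,0,0,0,0,0,0,0], offset=[[4,-0.4,0],[8,-0.9,0],[8,-0.9,-3],[8,-0.9,-6],[8,-0.9,-8.5],[8,-0.9,-9.5],[8,-0.9,-10],[8,-0.9,-10]], twist=[0,0,0,0,0,0,0,0])

```text
clock: 31.45
tcp_pos: [0.4852, -0.1267, 0.0205]
orientation: [0.001, 0.055, 0.998, -0.0]
wrist_force: [0.3, 0.2, -2.9]
finger_gap: 0.0439
grip_force: 104.3
```

jog_arm(gripper=[0.6,1,1,1,1,1,1,1], offset=[[0,0,0],[0,0,0],[0,0,0],[0,0,0],[0,0,3],[0,0,7],[0,0,10],[0,0,10]], twist=[0,0,0,0,0,0,0,0])

```text
clock: 32.45
tcp_pos: [0.4865, -0.1272, 0.1218]
orientation: [0.002, 0.055, 0.998, -0.001]
wrist_force: [-0.3, 0.1, 0.1]
finger_gap: 0.0853
grip_force: 0.0
```

jog_arm(gripper=[1,1,1,1,1,1,1,1], offset=[[0.2,4,0],[0.5,9,0],[0.7,14,0],[0.8,15.5,0],[0.8,15.5,-2],[0.8,15.5,-4],[0.8,15.5,-4],[0.8,15.5,-4]], twist=[0,0,0,0,0,0,0,0])

```text
clock: 33.45
tcp_pos: [0.4927, 0.0281, 0.0794]
orientation: [-0.0, 0.056, 0.998, -0.0]
wrist_force: [0.3, -1.0, -0.8]
finger_gap: 0.0853
grip_force: 0.0
```

```bash
python3 - <<'E'
from meas import *
print(env.get_state()["tcp_pos"], cans(cam("top")))
E
```

```text
[0.49265178 0.0281485  0.07940653] [(0.1629, 0.5087, -6.1, 33, 108, 0.0522), (-0.1267, 0.4849, -4.8, 41, 108, 0.0524)]
```

jog_arm(gripper=[1,1,1,1,0,0,0,0], offset=[[0,0,-3],[0,0,-5],[0,0,-6],[0,0,-6],[0,0,-6],[0,0,-6],[0,0,-6],[0,0,-6]], twist=[0,0,0,0,0,0,0,0])

```text
clock: 34.5
tcp_pos: [0.4936, 0.0285, 0.0204]
orientation: [0.001, 0.055, 0.998, 0.0]
wrist_force: [-0.3, -0.0, 5.8]
finger_gap: 0.0436
grip_force: 103.3
```

jog_arm(gripper=[0,0,0,0,0,0,0,0], offset=[[0,0,1],[0,0,3],[0,0,6],[0,0,9],[0,0,10],[0,0,10],[0,0,10],[0,0,10]], twist=[0,0,0,0,0,0,0,0])

```text
clock: 35.5
tcp_pos: [0.4917, 0.0286, 0.1181]
orientation: [-0.001, 0.055, 0.998, 0.0]
wrist_force: [-0.1, -0.4, -2.2]
finger_gap: 0.0436
grip_force: 102.0
```

jog_arm(gripper=[0,0,0,0,0,0,0,0], offset=[[1,-0.1,0],[3,-0.3,0],[6,-0.7,0],[6,-0.7,0],[7,-0.8,0],[9,-1,0],[12,-1.3,0],[12,-1.3,0]], twist=[0,0,0,0,0,0,0,0])

```text
clock: 36.5
tcp_pos: [0.6146, 0.0152, 0.119]
orientation: [0.001, 0.055, 0.998, 0.0]
wrist_force: [-0.6, -0.2, -3.9]
finger_gap: 0.0435
grip_force: 102.1
```

```bash
python3 tq.py
```

```text
[0.61256441 0.01559249 0.11938107] T [0.01  0.046 0.006] sd [0.022 0.025 0.034] lat [ 0.06   0.076  0.053  0.076  0.033  0.045  0.024  0.069  0.045  0.013
 -0.006  0.076] F [-0.05 -0.08 -3.75] 0.04407845903746795
```

jog_arm(gripper=[0,0,0,0,0,0,0,0], offset=[[-1,0.1,0],[-3,0.3,0],[-6,0.7,0],[-6,0.7,0],[-7,0.8,0],[-9,1,0],[-12,1.3,0],[-12,1.3,0]], twist=[0,0,0,0,0,0,0,0])

```text
clock: 38.3
tcp_pos: [0.4902, 0.0289, 0.1192]
orientation: [-0.001, 0.055, 0.998, 0.0]
wrist_force: [-1.2, 0.1, -3.8]
finger_gap: 0.0435
grip_force: 102.1
```

```bash
python3 tq.py
```

```text
[0.49260029 0.02857941 0.11926779] T [ 0.004  0.005 -0.001] sd [0.023 0.031 0.029] lat [ 0.016  0.03  -0.022 -0.029 -0.056 -0.013  0.03   0.005  0.058  0.006
  0.027  0.019] F [-0.13  0.05 -3.67] 0.043724842240394704
```

jog_arm(gripper=[0,0,0,0,0,0,0,0], offset=[[-1,0.1,0],[-3,0.3,0],[-6,0.7,0],[-6,0.7,0],[-6.5,0.7,0],[-8,0.9,0],[-10.5,1.1,0],[-10.5,1.1,0]], twist=[0,0,0,0,0,0,0,0])

```text
clock: 40.1
tcp_pos: [0.3849, 0.04, 0.1189]
orientation: [-0.001, 0.055, 0.998, 0.0]
wrist_force: [-0.2, -0.5, -3.5]
finger_gap: 0.0431
grip_force: 102.1
```

```bash
python3 tq.py
```

```text
[0.38758847 0.0395641  0.11927853] T [-0.009 -0.031  0.001] sd [0.028 0.037 0.03 ] lat [ 0.014 -0.074 -0.057 -0.022 -0.057 -0.045 -0.035  0.038  0.02  -0.061
 -0.075 -0.023] F [ 0.03 -0.08 -3.79] 0.043808175002921744
```

The middle canister's moment follows the stops: +0.046, then +0.006, then -0.031. The right one was constant, so the middle canister rattles. I present it over the ring.

jog_arm(gripper=[0,0,0,0,0,0,0,0], offset=[[2,-0.5,1],[6,-1.4,2],[10,-2.4,4],[14,-3.3,4],[18,-4.2,4],[22,-5.2,4],[25,-5.9,4],[27.5,-6.5,4]], twist=[0,0,0,0,0,0,0,0])

```text
clock: 41.9
tcp_pos: [0.6637, -0.0258, 0.1584]
orientation: [-0.0, 0.055, 0.998, 0.0]
wrist_force: [-0.3, 0.1, -3.4]
finger_gap: 0.0438
grip_force: 102.1
```

jog_arm(gripper=[0,0,0,0,0,0,0,0], offset=[[1.2,-0.2,0],[2,-0.5,0],[2.2,-0.5,0],[2.2,-0.5,0],[2.2,-0.5,0],[2.2,-0.5,0],[2.2,-0.5,0],[2.2,-0.5,0]], twist=[0,0,0,0,0,0,0,0])

```text
clock: 42.9
tcp_pos: [0.6845, -0.0304, 0.1594]
orientation: [0.0, 0.055, 0.998, 0.0]
wrist_force: [0.1, 0.5, -4.4]
finger_gap: 0.0439
grip_force: 102.1
```

```bash
python3 - <<'E'
from meas import *
s=env.get_state(); print(s["tcp_pos"],s["orientation"],s["qvel"].round(3)); print(cans(cam("top")))
c=cam("side"); cv2.imwrite("pics/s4.png",c["image"][:,:,::-1])
E
```

```text
[ 0.68452465 -0.03036615  0.1594385 ] [5.91801102e-05 5.52716146e-02 9.98471353e-01 3.99559152e-05] [-0.     0.002  0.002 -0.001  0.     0.001]
[(0.1652, 0.5092, -11.3, 34, 108, 0.0523)]
```

View pics/s4.png

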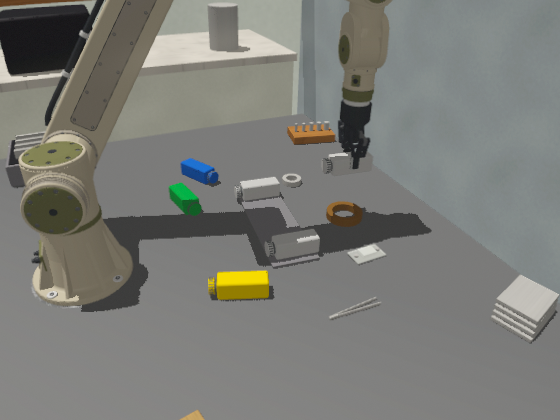

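The canister is held level above the ring, at about (347,163) with the ring at (345,213). The other two lie on the plate at (260,189) and (296,244), and the bystanders are in place.

```bash
python3 -c "
from workcell import env
print(env.hand_in())"
```

```text
the job is handed in; nothing more can be done
None
```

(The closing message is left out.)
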